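# Index the die slide of a button press by one turn of its hand wheel

## Task

Bring the brass cap under the press ram: with the fingertips, push the hand wheel round clockwise (seen from above) by its upright black handle through exactly one full turn, so that the handle stops at the red index post again, then leave it and move clear. Push gently and do not grip the handle; the cap must stay on its anvil, and the other things on the bench must be left where they are.

Things in the scene. Friction and masses are not known exactly. Their poses are not given: they have to be found in the camera images.
- press: The fixed blue press. Origin: on the bench under the wheel's axis. Its yaw differs by up to 0.35 rad either way; column and slide lie along its +y, the red post along its -y. Within 190 mm of the wheel's axis only the handle and the red post stand higher than the wheel. The head begins 275 mm from the axis along +y, 235 to 330 mm above the bench; a 44 mm ram guide hangs below it to 160 mm.
- hub (a point): Centre of the hand wheel at rim-top height, 122 mm above the bench. Fixed. The wheel lies level, axis vertical: rim of 16 mm round steel bar, 150 mm across its centre line (166 mm outside), three spokes; the hub boss ends 4 mm above this point, its brass stud 10 mm above. It sits on a blue gear box 150 x 150 mm, 90 mm high.
- handle: Upright black handle with a white dot on top, standing in the rim at the end of a spoke, 75 mm from the wheel's axis. Round, 22 mm across, top 66 mm above this origin, which lies on the handle's axis in the rim's middle plane, 114 mm above the bench. z up. It is a revolving sleeve: it can spin about its own axis, so its yaw tells nothing; use its position.
- wheel (a joint): Wheel angle in rad: 0 at the start, handle at the red post; grows clockwise seen from above; one turn is 6.283. No stop or click at one turn: it runs on to 13.2. A stop at -0.03 blocks turning it anticlockwise from the start. Smooth friction of about 0.25 N m (some 3 to 5 N at the handle); it stays where it is left.
- mark (a point): Top of the red index post (14 x 12 mm), just outside the rim, 108 mm from the wheel's axis; 124 mm above the bench, 2 mm above the rim. Fixed. At the start and after exactly one turn the handle stands between the axis and this post.
- anvil (a point): Centre of the top of the middle one of three round anvils (30 mm across, 28 mm high, in a row 50 mm apart) on the steel slide. Moved by the wheel: one clockwise turn carries it 50 mm along the press's +y, from 270 to 320 mm from the wheel's axis, right under the ram. 88 mm above the bench.
- ram (a point): Centre of the lower face of the ram (24 mm across), 130 mm above the bench. Fixed to the press.
- cap: Loose brass button cap standing on the middle anvil, 20 mm across, 9 mm high, about 12 g. Origin: centre of its underside. It only rides along and must stay on the anvil.
- spare_anvil: Loose bystander: upright steel cylinder, 40 mm across, 45 mm high. Origin: centre of its underside.
- oil_bottle: Loose bystander: yellow bottle with a red cap, 50 mm across, 130 mm high. Origin: centre of its underside.
- screwdriver: Loose bystander: screwdriver lying on the bench, 200 mm long, 26 mm thick. Origin: near its middle, on the bench; x along it to the tip.
- stud_tray: Loose bystander: open blue plastic tray of steel studs, 100 x 120 mm, 35 mm high, on the bench beside the slide. Origin: centre of its underside.
- button_a: Loose bystander: brass button, 24 mm across, 12 mm high, on the bench. Origin: centre of its underside.
- button_b: Loose bystander: another brass button like it.
- gauge_block: Loose bystander: aluminium block 30 x 60 mm, 20 mm high. Origin: centre of its underside.

How it is judged:
By the outcome, as a careful person would: the job done as asked, in the order asked, and still so for the second after the job is handed in, with the robot touching nothing.
It also fails if it takes over 64 s, if anything falls off the work surface, if the arm or the gripper's body presses on something with over 40 N, if the wrist force passes 120 N, or if a joint passes its speed limit or range.

## Robot

A 6-joint arm with a two-finger parallel gripper is mounted at the origin on the work surface. World frame = base frame: x ahead of the robot, y to its left, z up, the work surface at z = 0. Lengths are in m, angles in rad, forces in N, time in s.
With the tool pointing down it reaches from about 0.3 to 0.775 m from the base axis. Payload 14.6 kg.
Tool frame: the origin (TCP) lies at the very end of the fingers, on their centre line; the grasp point (between the pads) lies 19 mm behind it; z points along the fingers, y is the direction in which the jaws open and shut (so a half turn about z gives the same grasp; the last joint's range is limited). The gripper opens to 94 mm and grips with 3 to 60 N. Pads are 16 mm wide; open, the fingers measure 119 mm over their backs; the gripper's body (75 mm by 177 mm) begins 78 mm behind the grasp point.
Start: joints at [-1.387, 0.3, 1.521, -0, 1.321, -0.067], TCP at [0.136, -0.533, 0.172] pointing down, gripper open.
Joint ranges: [-3.03, 3.03], [-0.79, 2.21], [0.23, 2.52], [-1.04, 4.18], [0, 3.07], [-2.55, 2.55]. Speed limits (rad/s): [2.22, 2.22, 2.57, 3.14, 3.14, 3.14].

## Interface

Orientations are given as [roll, pitch, yaw] about the fixed x, y, z axes, in that order (R = Rz(yaw) Ry(pitch) Rx(roll)).
In Python, from station import ctrl, eyes gives the robot as it stands.
- The arm moves only by the tool jog_arm, never from a script. Its argument "moves" is a list of rows, each a list of 3 entries, a list of its own where there are three numbers: the shift along the world's x, y, z in mm, then the turn, a rotation vector about the world's x, y, z in units of 5 degrees (1.0 is 5 degrees), then the finger opening in mm, from 0 to 94. In form: [[[tx, ty, tz], [wx, wy, wz], jaw], ...]. A call has 1 to 5 rows; each row is the pose to reach, as a shift and turn from the pose commanded when the call began; what a row does not reach only later rows make up. A row lasts 1/12 s, in which the tool goes at most 41.7 mm and 7.16 degrees, less where a joint would pass 70% of its speed; a pose out of reach is approached as far as the arm can. A call with a gripper value outside its range is refused whole. The fingers move at their own pace and stop on an object; "squeeze" is the grip in N (left out, the last holds). Time passes only in rows, so rows that repeat a pose let the fingers close. It gives the time, the measured TCP pose, the force and the opening at its end, in the units of the state.
- ctrl.get_obs(): the state, without advancing time (a new reading comes with each control period).
- eyes.camera(name): name is "scene" or "top"; returns a dict with "frame" (420x560x3 uint8, red, green, blue), "vertical_fov" (degrees; the focal length in pixels is half the picture's height over the tangent of half this angle, whatever the lens; pixels are square), "cx", "cy" (the principal point, pixels), "eye" and "attitude" of the camera in the world. Camera axes: x right, y down, z forward; pixel columns grow to the right and rows downward; lengths in m; the calibration is good to about 2 mm. A picture is of the moment at which its call begins. There is no depth.
- ctrl.hand_in(): hands the job in, once; it reports no verdict.
The state is a dict: "time_s": time; "qpos": joint angles; "joint_vel": joint speeds; "tau": joint torques, N m; "ee_pos": TCP position; "eef_rot": TCP orientation; "force": force on the tool from outside, world axes, zero at the start; "moment": the same for the moment, N m; "grip_width": finger opening in m.
Only numpy, scipy, OpenCV 4.12 (cv2) and the standard library are available. Lean on these libraries where they do the work, as an engineer would, in place of code of your own. Each camera call takes 0.05 s, during which the arm holds its last target.

## Working session

There is one attempt and no reset: what is moved stays moved. The work goes in short steps, Python scripts to look and compute and a tool call to move; the robot and the scene stay as the last step left them, time stands still between calls to the robot, and variables do not carry over. Pictures are saved under pics/ and viewed, and the job is handed in when it is done.

Besides the shell and the picture viewer there is one more tool, called after "Request:" by a JSON object that holds its "method" and its "body", one argument or row to a line. jog_arm: Moves the arm, as the interface text tells. Its arguments: {"type":"object","properties":{"moves":{"type":"array","items":{"type":"array"}},"squeeze":{"type":"number"}},"required":["moves"]}

```bash
ls; mkdir -p pics; cat > h.py <<'E'
import numpy as np, cv2
from station import ctrl, eyes
def shot(n,f):
    c=eyes.camera(n); cv2.imwrite('pics/'+f,cv2.cvtColor(c['frame'],cv2.COLOR_RGB2BGR)); return c
E
python3 - <<'E'
from h import *
for n in('scene','top'):
    c=shot(n,n+'0.png'); print(n,c['vertical_fov'],c['cx'],c['cy'],c['eye'],c['attitude'])
print(ctrl.get_obs())
E
```

```text
pics
scene 49.061928098491634 279.90138168332646 211.7065322756448 [ 0.98154513 -0.43426873  0.88273138] [-2.5002009  -0.0112922   0.94979598]
top 53.05822044476017 279.3025738739172 208.5835342804723 [ 0.41191221 -0.07996103  1.02001775] [-3.03552766e+00 -5.54976419e-04 -1.56868123e+00]
{'time_s': 0.1, 'qpos': array([-1.38662203e+00,  3.00433025e-01,  1.52147347e+00,  1.39936086e-05,
        1.32068121e+00, -6.65979439e-02]), 'joint_vel': array([ 1.07364787e-03,  6.80922469e-05, -1.71694774e-03,  4.33062695e-04,
       -6.87217795e-04, -1.37306111e-03]), 'tau': array([ 9.48031011e-04, -5.32642365e+01, -3.53283298e+01,  7.09566800e-02,
        2.34782853e-02, -4.16385399e-05]), 'ee_pos': array([ 0.13644087, -0.53255412,  0.17115275]), 'eef_rot': array([-3.14060071e+00, -7.97442114e-05,  2.50768732e-01]), 'force': array([ 0.39188399, -0.08245889, -0.39078719]), 'moment': array([-0.06127873, -0.03221043, -0.00163689]), 'grip_width': 0.09401604954216915}
```

View pics/scene0.png

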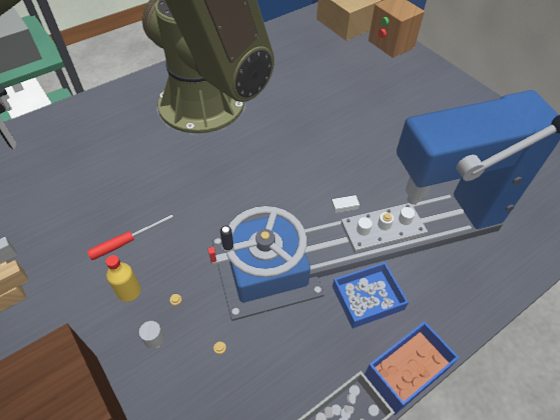

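View pics/top0.png

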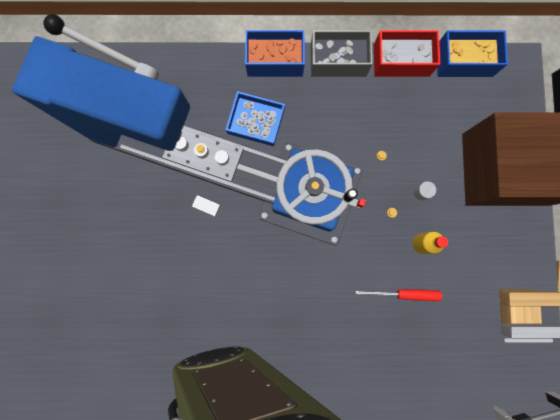

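The top view shows the wheel at about (315,186), the handle's white dot at (352,195) and the red post at (362,203). The cap is at (200,150) and the head is at the upper left. The gripper is at the lower right, outside the wheel area.

```bash
cat >> h.py <<'E'
from scipy.spatial.transform import Rotation as R
def ray(c,uv,z):
    f=c['frame'].shape[0]/2/np.tan(np.radians(c['vertical_fov'])/2)
    uv=np.atleast_2d(uv).astype(float)
    d=np.c_[(uv[:,0]-c['cx'])/f,(uv[:,1]-c['cy'])/f,np.ones(len(uv))]@R.from_euler('xyz',c['attitude']).as_matrix().T
    e=np.array(c['eye']); return e+d*((z-e[2])/d[:,2])[:,None]
def blobs(mask,box,mn=4):
    x0,y0,x1,y1=box; m=np.zeros(mask.shape,np.uint8); m[y0:y1,x0:x1]=mask[y0:y1,x0:x1]
    n,l,s,ce=cv2.connectedComponentsWithStats(m); return [(s[i,4],ce[i].round(2)) for i in range(1,n) if s[i,4]>=mn]
E
python3 - <<'E'
from h import *
B={'top':dict(wheel=(262,135,375,235),cap=(185,135,215,165)),'scene':dict(wheel=(200,200,315,280),cap=(375,205,400,230))}
for n in('top','scene'):
    c=eyes.camera(n); hsv=cv2.cvtColor(c['frame'],cv2.COLOR_RGB2HSV); h,s,v=cv2.split(hsv)
    br=(h>10)&(h<28)&(s>110)&(v>110); rd=((h<8)|(h>172))&(s>150)&(v>100); wh=(s<40)&(v>200)
    b=B[n]
    for nm,m,bx,z in(('stud',br,b['wheel'],.132),('post',rd,b['wheel'],.124),('cap',br,b['cap'],.097)):
        for a,p in blobs(m,bx): print(n,nm,a,p,ray(c,p,z).round(4))
    hb=(343,185,362,206) if n=='top' else (218,220,236,252)
    for a,p in blobs(wh,hb,2): print(n,'dot',a,p,ray(c,p,.18).round(4))
    dk=(v<50); 
    for a,p in blobs(dk,hb,8): print(n,'dark',a,p,ray(c,p,.18).round(4))
    # rim: grey
    g=(s<60)&(v>90); x0,y0,x1,y1=b['wheel']; m=np.zeros(g.shape,np.uint8); m[y0:y1,x0:x1]=g[y0:y1,x0:x1]
    n_,l,st,_=cv2.connectedComponentsWithStats(m); i=1+st[1:,4].argmax(); cs,_=cv2.findContours((l==i).astype(np.uint8),cv2.RETR_EXTERNAL,cv2.CHAIN_APPROX_NONE)
    P=ray(c,max(cs,key=len)[:,0],.114)[:,:2].astype(np.float32)
    (x,y),(a,bb),t=cv2.fitEllipse(P); print(n,'rim',x,y,a,bb)
    im=cv2.resize(c['frame'][y0:y1,x0:x1,::-1],None,fx=5,fy=5,interpolation=cv2.INTER_CUBIC); cv2.imwrite(f'pics/{n}_w.png',im)
E
```

```text
top stud 44 [314.64 184.95] [[ 0.5574 -0.1556  0.132 ]]
top post 46 [361.48 202.3 ] [[ 0.5212 -0.2566  0.124 ]]
top cap 44 [200.  148.5] [[0.6452 0.0977 0.097 ]]
top dot 11 [347.91 186.36] [[ 0.5468 -0.2187  0.18  ]]
top dot 27 [352.22 193.04] [[ 0.5332 -0.2272  0.18  ]]
top dot 15 [353.   202.53] [[ 0.5139 -0.2285  0.18  ]]
top dot 8 [343.62 203.75] [[ 0.5114 -0.2095  0.18  ]]
top dark 41 [347.17 197.34] [[ 0.5244 -0.2169  0.18  ]]
top rim 0.5640295743942261 -0.17102950811386108 0.2535685896873474 0.27758920192718506
scene post 71 [211.94 254.07] [[ 0.5333 -0.2636  0.124 ]]
scene dot 28 [232.93 223.71] [[ 0.5317 -0.2105  0.18  ]]
scene dot 28 [225.29 228.93] [[ 0.5336 -0.2284  0.18  ]]
scene dot 7 [218.43 240.29] [[ 0.5478 -0.2517  0.18  ]]
scene dot 3 [235. 246.] [[ 0.5756 -0.2336  0.18  ]]
scene dark 28 [223.32 241.5 ] [[ 0.5552 -0.2458  0.18  ]]
scene rim 0.5368906855583191 -0.1657165139913559 0.20617371797561646 0.27765873074531555
```

View pics/top_w.png

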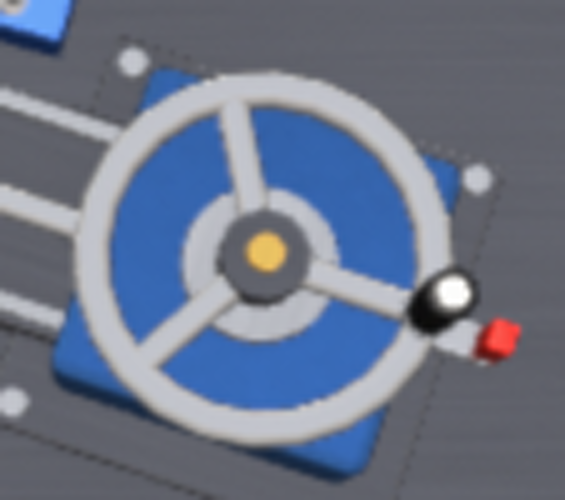

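View pics/scene_w.png

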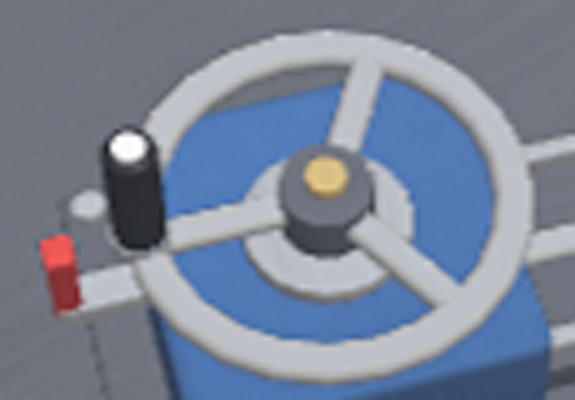

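```bash
python3 - <<'E'
from h import *
c=eyes.camera('scene'); print(ray(c,(265,235.3),.132), ray(c,(211.5,248.5),.124))
c=eyes.camera('top'); print(ray(c,(362.2,203),.124), ray(c,[430,242],.1))
E
```

```text
[[ 0.56068089 -0.15867027  0.132     ]] [[ 0.52187565 -0.25789889  0.124     ]]
[[ 0.51974006 -0.25807354  0.124     ]] [[ 0.43726954 -0.40915491  0.1       ]]
```

Request:
{"method": "jog_arm", "body": {
  "moves": [
    [[0,0,40],[0,0,0],0],
    [[20,15,50],[0,0,1.4],0],
    [[50,35,50],[0,0,2.8],0],
    [[80,55,50],[0,0,4.2],0],
    [[110,75,50],[0,0,5.6],0]
  ],
  "squeeze": 20
}}

```text
time_s: 0.72
ee_pos: [0.2474, -0.4568, 0.2219]
eef_rot: [3.141, 0.0, 0.745]
force: [0.9, -1.0, 0.6]
grip_width: 0.0641
```

Request:
{"method": "jog_arm", "body": {
  "moves": [
    [[30,20,0],[0,0,1.4],0],
    [[60,40,0],[0,0,2.8],0],
    [[90,60,0],[0,0,4.2],0],
    [[120,80,0],[0,0,5.6],0],
    [[150,100,0],[0,0,7],0]
  ]
}}

```text
time_s: 1.13
ee_pos: [0.3978, -0.3565, 0.2217]
eef_rot: [3.141, 0.0, 1.356]
force: [0.2, -1.1, 0.4]
grip_width: 0.0309
```

Request:
{"method": "jog_arm", "body": {
  "moves": [
    [[30,20,0],[0,0,1.4],0],
    [[60,40,0],[0,0,2.8],0],
    [[90,60,0],[0,0,4.2],0],
    [[120,80,0],[0,0,5.6],0],
    [[150,100,0],[0,0,7],0]
  ]
}}

```text
time_s: 1.55
ee_pos: [0.5478, -0.2564, 0.2217]
eef_rot: [3.142, 0.0, 1.967]
force: [-0.3, -0.3, -1.0]
grip_width: 0.0004
```

Request:
{"method": "jog_arm", "body": {
  "moves": [
    [[10,10,0],[0,0,1.4],0],
    [[18,18,0],[0,0,2.8],0],
    [[18,18,0],[0,0,4.2],0],
    [[18,18,0],[0,0,5.6],0],
    [[18,18,0],[0,0,7],0]
  ]
}}

```text
time_s: 1.97
ee_pos: [0.5646, -0.2395, 0.2214]
eef_rot: [-3.142, -0.0, 2.579]
force: [-0.8, -0.4, 0.9]
grip_width: 0.0003
```

Request:
{"method": "jog_arm", "body": {
  "moves": [
    [[0,0,0],[0,0,1.3],0],
    [[0,0,0],[0,0,2.5],0],
    [[0,0,0],[0,0,2.5],0]
  ]
}}

```text
time_s: 2.22
ee_pos: [0.5644, -0.2398, 0.2215]
eef_rot: [-3.142, -0.0, 2.795]
force: [-0.9, -0.2, 0.4]
grip_width: 0.0001
```

```bash
python3 - <<'E'
from h import *
o=ctrl.get_obs(); print(o)
shot('top','t1.png');shot('scene','s1.png')
E
```

```text
{'time_s': 2.2167, 'qpos': array([-4.61369791e-01,  4.14212280e-01,  1.25254579e+00, -5.23336999e-05,
        1.47510810e+00, -1.68583582e+00]), 'joint_vel': array([-0.00147973, -0.00056402,  0.00098468,  0.00073094,  0.00081276,
        0.20150426]), 'tau': array([ 2.95907515e-02, -6.11104774e+01, -3.67646527e+01, -2.78228195e-02,
        7.24355970e-02, -2.49404088e+00]), 'ee_pos': array([ 0.56444679, -0.2397622 ,  0.22150313]), 'eef_rot': array([-3.14157230e+00, -2.77690203e-04,  2.79526736e+00]), 'force': array([-0.90938177, -0.24092677,  0.39155082]), 'moment': array([ 0.00100165, -0.1523131 , -0.02133846]), 'grip_width': 0.00010105791699778195}
```

View pics/t1.png

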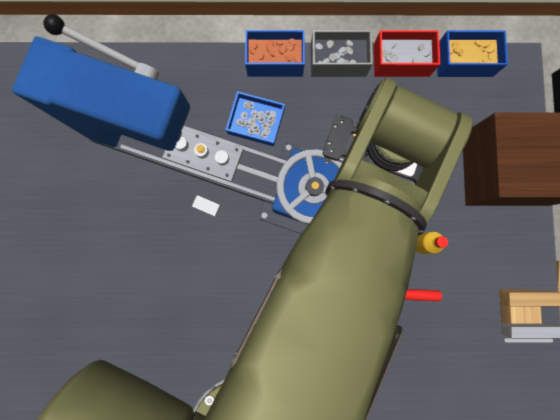

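View pics/s1.png

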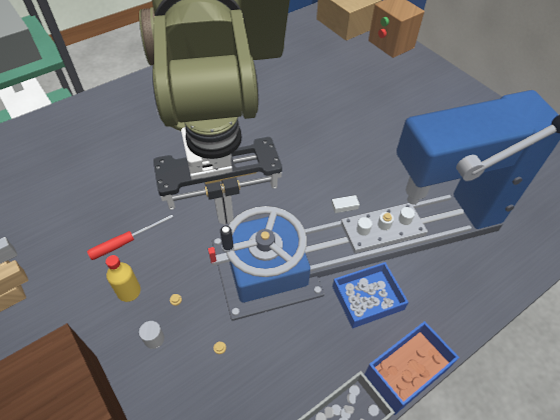

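```bash
cat >> h.py <<'E'
def proj(c,p):
    f=c['frame'].shape[0]/2/np.tan(np.radians(c['vertical_fov'])/2)
    q=R.from_euler('xyz',c['attitude']).as_matrix().T@(np.array(p)-np.array(c['eye'])); return q[0]/q[2]*f+c['cx'],q[1]/q[2]*f+c['cy']
E
python3 - <<'E'
from h import *
c=eyes.camera('scene'); print(proj(c,[.5644,-.2398,.2215]),proj(c,[.5335,-.2278,.18]),proj(c,[.5644,-.2398,.14]))
cv2.imwrite('pics/s1c.png',cv2.resize(c['frame'][130:270,150:300,::-1],None,fx=4,fy=4,interpolation=cv2.INTER_CUBIC))
E
```

```text
(np.float64(226.95627544676398), np.float64(230.41966504357646)) (np.float64(225.52004728949146), np.float64(228.75166211129834)) (np.float64(230.46352118075112), np.float64(254.94474137409762))
```

View pics/s1c.png

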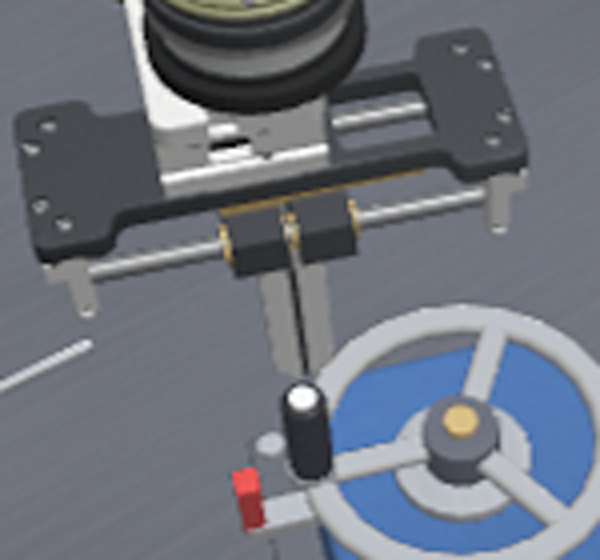

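The tip appears at about (225,224), some 7 px above the projected TCP at (227,230). I'll descend partway and check again.

Request:
{"method": "jog_arm", "body": {
  "moves": [
    [[0,0,-15],[0,0,0],0],
    [[0,0,-30],[0,0,0],0],
    [[0,0,-45],[0,0,0],0],
    [[0,0,-55],[0,0,0],0],
    [[0,0,-55],[0,0,0],0]
  ]
}}

```text
time_s: 2.78
ee_pos: [0.5637, -0.2394, 0.1645]
eef_rot: [3.141, -0.003, 2.788]
force: [-1.8, -0.3, -0.1]
grip_width: 0.0006
```

```bash
python3 - <<'E'
from h import *
c=eyes.camera('scene'); o=ctrl.get_obs();print(o['ee_pos'],o['force'],proj(c,o['ee_pos']))
cv2.imwrite('pics/s2c.png',cv2.resize(c['frame'][170:290,160:300,::-1],None,fx=5,fy=5,interpolation=cv2.INTER_CUBIC))
E
```

```text
[ 0.5641858  -0.23962486  0.16599322] [-0.57829316  0.28972217  0.42861942] (np.float64(229.42346070646093), np.float64(247.40737876591265))
```

View pics/s2c.png

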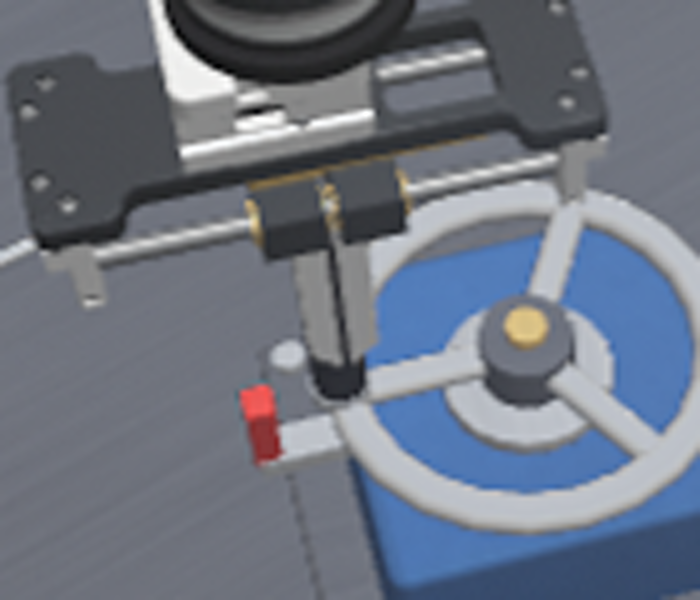

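Request:
{"method": "jog_arm", "body": {
  "moves": [
    [[0,0,-12],[0,0,0],0],
    [[0,0,-24],[0,0,0],0],
    [[-3,1,-24],[0,0,0],0],
    [[-6,2,-24],[0,0,0],0],
    [[-8,3,-24],[0,0,0],0]
  ]
}}

```text
time_s: 3.25
ee_pos: [0.5562, -0.2367, 0.1429]
eef_rot: [-3.142, 0.0, 2.79]
force: [-0.4, -0.3, -0.8]
grip_width: 0.0005
```

Request:
{"method": "jog_arm", "body": {
  "moves": [
    [[-1,0.4,0],[0,0,0],0],
    [[-2,0.7,0],[0,0,0],0],
    [[-3,1.1,0],[0,0,0],0]
  ]
}}

```text
time_s: 3.5
ee_pos: [0.5535, -0.2357, 0.1431]
eef_rot: [-3.142, 0.001, 2.79]
force: [-0.0, 0.2, 0.6]
grip_width: 0.0005
```

Request:
{"method": "jog_arm", "body": {
  "moves": [
    [[-1,0.4,0],[0,0,0],0],
    [[-2,0.7,0],[0,0,0],0],
    [[-3,1.1,0],[0,0,0],0]
  ]
}}

```text
time_s: 3.75
ee_pos: [0.5508, -0.2348, 0.143]
eef_rot: [-3.141, 0.001, 2.79]
force: [3.4, -0.6, 1.0]
grip_width: 0.0006
```

```bash
cat > rows.py <<'E'
from h import *
import sys
hub=np.array([.559,-.157]); o=ctrl.get_obs(); p0=o['ee_pos'][:2]-hub if len(sys.argv)<3 else np.array(eval(sys.argv[2]))-hub
n=int(sys.argv[1])
P=[R.from_euler('z',-5*k,degrees=True).as_matrix()[:2,:2]@p0*1000 for k in range(5*n+1)]
for i in range(n):
    print(i,[[*(P[5*i+j]-P[5*i]).round(1).tolist(),0] for j in range(1,6)], 'end',(P[5*i+5]/1000+hub).round(4))
E
python3 rows.py 8
```

```text
0 [[-6.7, 1.0, 0], [-13.4, 2.6, 0], [-19.9, 4.8, 0], [-26.1, 7.5, 0], [-32.1, 10.7, 0]] end [ 0.5187 -0.224 ]
1 [[-5.7, 3.8, 0], [-11.0, 8.0, 0], [-16.0, 12.7, 0], [-20.5, 17.8, 0], [-24.6, 23.3, 0]] end [ 0.4942 -0.2007]
2 [[-3.6, 5.8, 0], [-6.6, 11.9, 0], [-9.1, 18.3, 0], [-11.1, 24.8, 0], [-12.4, 31.5, 0]] end [ 0.4818 -0.1693]
3 [[-0.8, 6.8, 0], [-1.0, 13.6, 0], [-0.5, 20.4, 0], [0.5, 27.2, 0], [2.1, 33.8, 0]] end [ 0.4838 -0.1355]
4 [[2.2, 6.5, 0], [4.9, 12.7, 0], [8.1, 18.7, 0], [11.9, 24.4, 0], [16.1, 29.8, 0]] end [ 0.5    -0.1057]
5 [[4.7, 5.0, 0], [9.8, 9.5, 0], [15.3, 13.5, 0], [21.1, 17.1, 0], [27.2, 20.1, 0]] end [ 0.5272 -0.0856]
6 [[6.3, 2.5, 0], [12.9, 4.4, 0], [19.6, 5.8, 0], [26.4, 6.6, 0], [33.2, 6.8, 0]] end [ 0.5603 -0.0788]
7 [[6.8, -0.4, 0], [13.6, -1.4, 0], [20.2, -3.0, 0], [26.7, -5.2, 0], [32.9, -7.9, 0]] end [ 0.5933 -0.0867]
```

Request:
{"method": "jog_arm", "body": {
  "moves": [
    [[-6.7,1.0,0],[0,0,-1],0],
    [[-13.4,2.6,0],[0,0,-2],0],
    [[-19.9,4.8,0],[0,0,-3],0],
    [[-26.1,7.5,0],[0,0,-4],0],
    [[-32.1,10.7,0],[0,0,-5],0]
  ]
}}

```text
time_s: 4.17
ee_pos: [0.5184, -0.2241, 0.143]
eef_rot: [3.141, 0.001, 2.349]
force: [3.6, -2.4, 1.4]
grip_width: 0.0005
```

```bash
python3 - <<'E'
from h import *
o=ctrl.get_obs();print(o['ee_pos'],o['force'],o['eef_rot'])
c=shot('scene','s3.png')
E
```

```text
[ 0.51839611 -0.22412723  0.14295637] [ 3.64490271 -2.36795141  1.37363666] [3.14131076e+00 1.33788296e-03 2.34940104e+00]
```

View pics/s3.png

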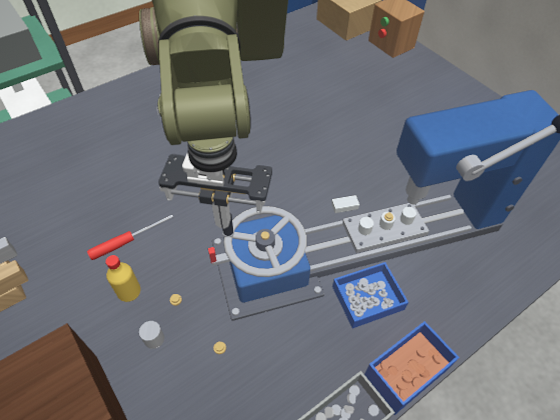

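The wheel has turned about 25°. The handle is moving and the anvils have shifted slightly. The contact force is about 4 N along the tangent.

Request:
{"method": "jog_arm", "body": {
  "moves": [
    [[-5.7,3.8,0],[0,0,-1],0],
    [[-11.0,8.0,0],[0,0,-2],0],
    [[-16.0,12.7,0],[0,0,-3],0],
    [[-20.5,17.8,0],[0,0,-4],0],
    [[-24.6,23.3,0],[0,0,-5],0]
  ]
}}

```text
time_s: 4.63
ee_pos: [0.4938, -0.2009, 0.1429]
eef_rot: [3.141, 0.001, 1.915]
force: [1.6, -3.6, 0.6]
grip_width: 0.0007
```

Request:
{"method": "jog_arm", "body": {
  "moves": [
    [[-3.6,5.8,0],[0,0,-1],0],
    [[-6.6,11.9,0],[0,0,-2],0],
    [[-9.1,18.3,0],[0,0,-3],0],
    [[-11.1,24.8,0],[0,0,-4],0],
    [[-12.4,31.5,0],[0,0,-5],0]
  ]
}}

```text
time_s: 5.05
ee_pos: [0.4813, -0.1694, 0.1429]
eef_rot: [3.141, 0.001, 1.479]
force: [1.2, -3.9, 1.6]
grip_width: 0.0001
```

```bash
python3 - <<'E'
from h import *
c=shot('scene','s4.png')
E
```

```text
(no output)
```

View pics/s4.png

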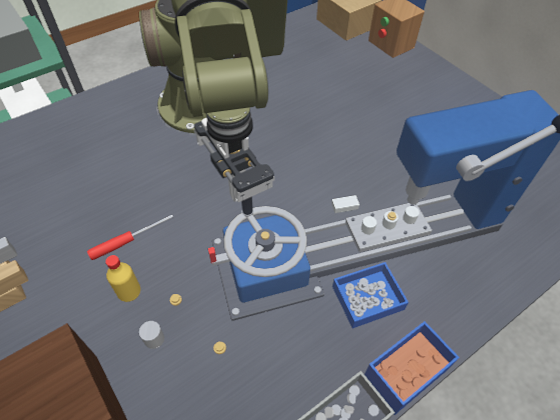

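The wheel is at about 75°, and the cap, at (391,216), is riding along. I'll continue.

Request:
{"method": "jog_arm", "body": {
  "moves": [
    [[-0.8,6.8,0],[0,0,-1],0],
    [[-1.0,13.6,0],[0,0,-2],0],
    [[-0.5,20.4,0],[0,0,-3],0],
    [[0.5,27.2,0],[0,0,-4],0],
    [[2.1,33.8,0],[0,0,-5],0]
  ]
}}

```text
time_s: 5.52
ee_pos: [0.4834, -0.1356, 0.1427]
eef_rot: [-3.141, 0.001, 1.045]
force: [-0.7, -3.7, 0.3]
grip_width: 0.0001
```

Request:
{"method": "jog_arm", "body": {
  "moves": [
    [[2.2,6.5,0],[0,0,-1],0],
    [[4.9,12.7,0],[0,0,-2],0],
    [[8.1,18.7,0],[0,0,-3],0],
    [[11.9,24.4,0],[0,0,-4],0],
    [[16.1,29.8,0],[0,0,-5],0]
  ]
}}

```text
time_s: 5.93
ee_pos: [0.4995, -0.1057, 0.1427]
eef_rot: [-3.141, 0.001, 0.608]
force: [-3.1, -2.9, 1.2]
grip_width: 0.0006
```

Request:
{"method": "jog_arm", "body": {
  "moves": [
    [[4.7,5.0,0],[0,0,-1],0],
    [[9.8,9.5,0],[0,0,-2],0],
    [[15.3,13.5,0],[0,0,-3],0],
    [[21.1,17.1,0],[0,0,-4],0],
    [[27.2,20.1,0],[0,0,-5],0]
  ]
}}

```text
time_s: 6.35
ee_pos: [0.5266, -0.0854, 0.1426]
eef_rot: [-3.141, 0.001, 0.172]
force: [-3.7, -1.8, 3.0]
grip_width: 0.0002
```

Request:
{"method": "jog_arm", "body": {
  "moves": [
    [[6.3,2.5,0],[0,0,-1],0],
    [[12.9,4.4,0],[0,0,-2],0],
    [[19.6,5.8,0],[0,0,-3],0],
    [[26.4,6.6,0],[0,0,-4],0],
    [[33.2,6.8,0],[0,0,-5],0]
  ]
}}

```text
time_s: 6.77
ee_pos: [0.5598, -0.0785, 0.1425]
eef_rot: [3.142, 0.002, -0.264]
force: [-3.3, 1.3, 2.6]
grip_width: 0.0004
```

```bash
python3 - <<'E'
from h import *
c=shot('scene','s5.png');c=shot('top','t5.png');print(ctrl.get_obs()['qpos'])
E
```

```text
[-2.04126382e-01  3.60143156e-01  1.51099880e+00  1.42690694e-04
  1.27134533e+00  1.62887483e+00]
```

View pics/s5.png

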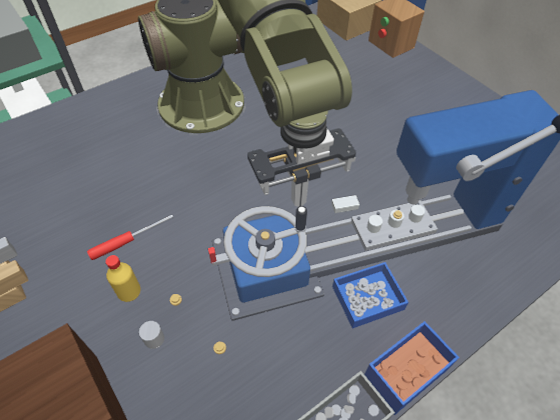

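View pics/t5.png

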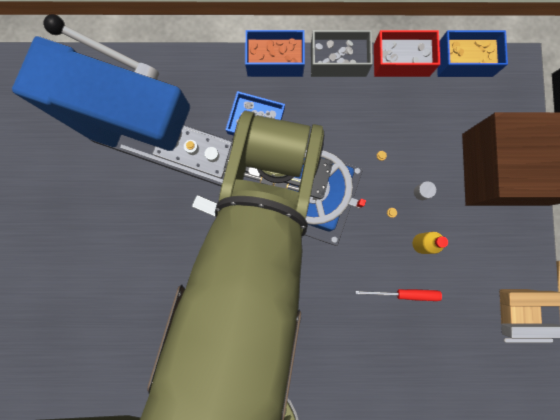

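Request:
{"method": "jog_arm", "body": {
  "moves": [
    [[6.8,-0.4,0],[0,0,-1],0],
    [[13.6,-1.4,0],[0,0,-2],0],
    [[20.2,-3.0,0],[0,0,-3],0],
    [[26.7,-5.2,0],[0,0,-4],0],
    [[32.9,-7.9,0],[0,0,-5],0]
  ]
}}

```text
time_s: 7.28
ee_pos: [0.5924, -0.0862, 0.1423]
eef_rot: [3.141, 0.002, -0.698]
force: [-3.1, 2.0, 0.1]
grip_width: 0.0007
```

```bash
python3 - <<'E'
from h import *
o=ctrl.get_obs();print(o['ee_pos'],o['eef_rot'],o['qpos'])
E
```

```text
[ 0.5924185  -0.08620643  0.14230251] [ 3.14117702e+00  1.95831706e-03 -6.98377387e-01] [-2.05961853e-01  4.33043792e-01  1.40947961e+00  5.80554694e-04
  1.30099144e+00  2.06305617e+00]
```

Request:
{"method": "jog_arm", "body": {
  "moves": [
    [[-5,4,0],[0,0,0],0],
    [[-11,9,0],[0,0,0],0],
    [[-19,16,0],[0,0,0],0],
    [[-19,16,0],[0,0,1.4],0],
    [[-19,16,0],[0,0,2.8],0]
  ]
}}

```text
time_s: 7.7
ee_pos: [0.5728, -0.0697, 0.143]
eef_rot: [-3.142, -0.0, -0.444]
force: [-0.2, -0.6, -0.3]
grip_width: 0.0
```

Request:
{"method": "jog_arm", "body": {
  "moves": [
    [[0,0,0],[0,0,1.4],0],
    [[0,0,0],[0,0,2.8],0],
    [[0,0,0],[0,0,4.2],0],
    [[0,0,0],[0,0,5.6],0],
    [[0,0,0],[0,0,7],0]
  ]
}}

```text
time_s: 8.12
ee_pos: [0.573, -0.07, 0.1428]
eef_rot: [3.142, -0.0, 0.167]
force: [-0.4, -0.1, -0.1]
grip_width: 0.0005
```

Request:
{"method": "jog_arm", "body": {
  "moves": [
    [[0,0,0],[0,0,1.4],0],
    [[0,0,0],[0,0,2.8],0],
    [[0,0,0],[0,0,4.2],0],
    [[0,0,0],[0,0,5.6],0],
    [[0,0,0],[0,0,7],0]
  ]
}}

```text
time_s: 8.53
ee_pos: [0.573, -0.0699, 0.1428]
eef_rot: [3.142, -0.0, 0.778]
force: [-0.1, -0.8, 0.0]
grip_width: 0.0006
```

Request:
{"method": "jog_arm", "body": {
  "moves": [
    [[0,0,0],[0,0,1.4],0],
    [[0,0,0],[0,0,2.8],0],
    [[0,0,0],[0,0,4.2],0],
    [[0,0,0],[0,0,5.6],0],
    [[0,0,0],[0,0,7],0]
  ]
}}

```text
time_s: 8.95
ee_pos: [0.573, -0.0699, 0.1428]
eef_rot: [3.141, -0.0, 1.389]
force: [-0.5, 0.2, 0.0]
grip_width: 0.0005
```

Request:
{"method": "jog_arm", "body": {
  "moves": [
    [[0,0,0],[0,0,1.4],0],
    [[0,0,0],[0,0,2.8],0],
    [[0,0,0],[0,0,4.2],0],
    [[0,0,0],[0,0,5.6],0],
    [[0,0,0],[0,0,7],0]
  ]
}}

```text
time_s: 9.37
ee_pos: [0.573, -0.0699, 0.1428]
eef_rot: [3.141, 0.0, 2.0]
force: [0.5, -0.2, -0.0]
grip_width: 0.0004
```

Request:
{"method": "jog_arm", "body": {
  "moves": [
    [[0,0,0],[0,0,1.4],0],
    [[0,0,0],[0,0,2.8],0],
    [[0,0,0],[0,0,4.2],0],
    [[0,0,0],[0,0,5.2],0],
    [[0,0,0],[0,0,5.2],0]
  ]
}}

```text
time_s: 9.78
ee_pos: [0.5731, -0.07, 0.1428]
eef_rot: [3.142, 0.0, 2.451]
force: [0.5, 0.4, -0.1]
grip_width: 0.0006
```

```bash
python3 - <<'E'
from h import *
o=ctrl.get_obs();print(o['ee_pos'],o['force'],o['eef_rot'],o['qpos'])
c=shot('scene','s6.png')
E
```

```text
[ 0.57308605 -0.06999904  0.14281354] [ 0.48120794  0.43189792 -0.13290067] [3.14150739e+00 1.46635311e-04 2.45083431e+00] [-1.84980001e-01  3.84297024e-01  1.47663225e+00  3.69985810e-06
  1.28049379e+00 -1.06501905e+00]
```

View pics/s6.png

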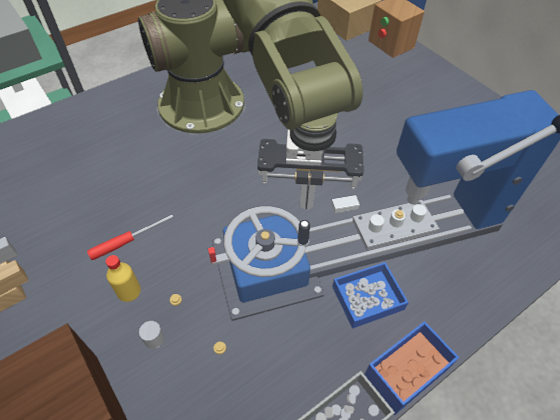

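```bash
python3 rows.py 6 "[.5925,-.0865]"
```

```text
0 [[6.0, -3.2, 0], [11.7, -6.9, 0], [17.1, -11.1, 0], [22.1, -15.7, 0], [26.7, -20.8, 0]] end [ 0.6192 -0.1073]
1 [[4.1, -5.4, 0], [7.7, -11.2, 0], [10.8, -17.3, 0], [13.4, -23.6, 0], [15.4, -30.1, 0]] end [ 0.6345 -0.1373]
2 [[1.4, -6.7, 0], [2.3, -13.4, 0], [2.5, -20.2, 0], [2.2, -27.0, 0], [1.2, -33.8, 0]] end [ 0.6358 -0.1711]
3 [[-1.5, -6.6, 0], [-3.6, -13.1, 0], [-6.3, -19.4, 0], [-9.5, -25.4, 0], [-13.2, -31.1, 0]] end [ 0.6226 -0.2022]
4 [[-4.2, -5.4, 0], [-8.8, -10.4, 0], [-13.9, -14.9, 0], [-19.3, -19.0, 0], [-25.1, -22.6, 0]] end [ 0.5975 -0.2249]
5 [[-6.1, -3.1, 0], [-12.4, -5.7, 0], [-18.9, -7.7, 0], [-25.5, -9.1, 0], [-32.3, -9.9, 0]] end [ 0.5652 -0.2348]
```

Request:
{"method": "jog_arm", "body": {
  "moves": [
    [[5,-4,0],[0,0,0],0],
    [[10,-8.5,0],[0,0,0],0],
    [[14,-12,0],[0,0,0],0],
    [[17,-14.5,0],[0,0,0],0],
    [[19.2,-16.3,0],[0,0,0],0]
  ]
}}

```text
time_s: 10.25
ee_pos: [0.5934, -0.0872, 0.1424]
eef_rot: [-3.141, -0.0, 2.441]
force: [-4.1, 2.4, 1.0]
grip_width: 0.0002
```

Request:
{"method": "jog_arm", "body": {
  "moves": [
    [[6.0,-3.2,0],[0,0,-1],0],
    [[11.7,-6.9,0],[0,0,-2],0],
    [[17.1,-11.1,0],[0,0,-3],0],
    [[22.1,-15.7,0],[0,0,-4],0],
    [[26.7,-20.8,0],[0,0,-5],0]
  ]
}}

```text
time_s: 10.67
ee_pos: [0.6198, -0.1073, 0.1424]
eef_rot: [-3.141, -0.001, 2.001]
force: [-3.1, 2.6, 1.6]
grip_width: 0.0003
```

Request:
{"method": "jog_arm", "body": {
  "moves": [
    [[4.1,-5.4,0],[0,0,-1],0],
    [[7.7,-11.2,0],[0,0,-2],0],
    [[10.8,-17.3,0],[0,0,-3],0],
    [[13.4,-23.6,0],[0,0,-4],0],
    [[15.4,-30.1,0],[0,0,-5],0]
  ]
}}

```text
time_s: 11.08
ee_pos: [0.6354, -0.1374, 0.1424]
eef_rot: [-3.141, -0.001, 1.564]
force: [-1.3, 3.4, 1.4]
grip_width: 0.0004
```

Request:
{"method": "jog_arm", "body": {
  "moves": [
    [[1.4,-6.7,0],[0,0,-1],0],
    [[2.3,-13.4,0],[0,0,-2],0],
    [[2.5,-20.2,0],[0,0,-3],0],
    [[2.2,-27.0,0],[0,0,-4],0],
    [[1.2,-33.8,0],[0,0,-5],0]
  ]
}}

```text
time_s: 11.5
ee_pos: [0.6367, -0.1712, 0.1425]
eef_rot: [-3.141, -0.001, 1.128]
force: [1.5, 4.0, -0.3]
grip_width: 0.0008
```

Request:
{"method": "jog_arm", "body": {
  "moves": [
    [[-1.5,-6.6,0],[0,0,-1],0],
    [[-3.6,-13.1,0],[0,0,-2],0],
    [[-6.3,-19.4,0],[0,0,-3],0],
    [[-9.5,-25.4,0],[0,0,-4],0],
    [[-13.2,-31.1,0],[0,0,-5],0]
  ]
}}

```text
time_s: 11.92
ee_pos: [0.6236, -0.2025, 0.1425]
eef_rot: [-3.142, -0.001, 0.692]
force: [4.2, 3.4, -1.1]
grip_width: 0.0004
```

Request:
{"method": "jog_arm", "body": {
  "moves": [
    [[-4.2,-5.4,0],[0,0,-1],0],
    [[-8.8,-10.4,0],[0,0,-2],0],
    [[-13.9,-14.9,0],[0,0,-3],0],
    [[-19.3,-19.0,0],[0,0,-4],0],
    [[-25.1,-22.6,0],[0,0,-5],0]
  ]
}}

```text
time_s: 12.33
ee_pos: [0.5985, -0.2253, 0.1425]
eef_rot: [3.142, -0.001, 0.255]
force: [4.2, 1.1, -1.0]
grip_width: 0.0005
```

```bash
python3 - <<'E'
from h import *
o=ctrl.get_obs();print(o['ee_pos'],o['force'],o['eef_rot'],o['qpos'])
c=shot('scene','s7.png');c=shot('top','t7.png')
E
```

```text
[ 0.59846135 -0.22533406  0.14250879] [ 4.15378614  1.14914045 -0.95815946] [ 3.14156750e+00 -1.10337631e-03  2.55085916e-01] [-4.17688669e-01  5.22653313e-01  1.27810044e+00  6.86103569e-04
  1.33996033e+00  8.97865074e-01]
```

View pics/s7.png

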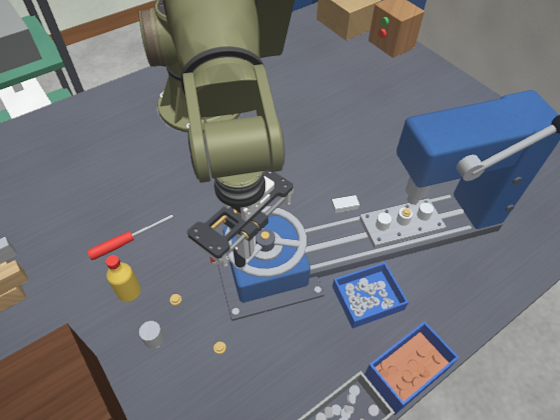

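View pics/t7.png

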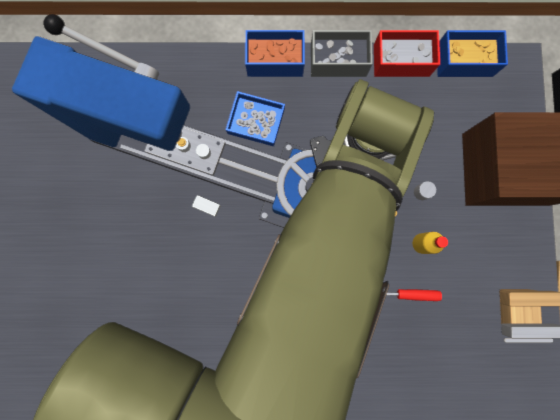

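Request:
{"method": "jog_arm", "body": {
  "moves": [
    [[-6.1,-3.1,0],[0,0,-1],0],
    [[-12.4,-5.7,0],[0,0,-2],0],
    [[-18.9,-7.7,0],[0,0,-3],0],
    [[-25.5,-9.1,0],[0,0,-4],0],
    [[-29,-9.6,0],[0,0,-4.5],0]
  ]
}}

```text
time_s: 12.85
ee_pos: [0.5693, -0.235, 0.1427]
eef_rot: [3.141, -0.001, -0.135]
force: [4.1, -0.8, -1.5]
grip_width: 0.0004
```

```bash
python3 - <<'E'
from h import *
o=ctrl.get_obs();print(o['ee_pos'],o['force'],o['eef_rot'])
c=eyes.camera('scene')
cv2.imwrite('pics/s8c.png',cv2.resize(c['frame'][170:290,180:320,::-1],None,fx=5,fy=5,interpolation=cv2.INTER_CUBIC))
E
```

```text
[ 0.56927619 -0.2349671   0.14270648] [ 4.12429217 -0.77020297 -1.45339445] [ 3.14140941e+00 -8.71956462e-04 -1.34871604e-01]
```

View pics/s8c.png

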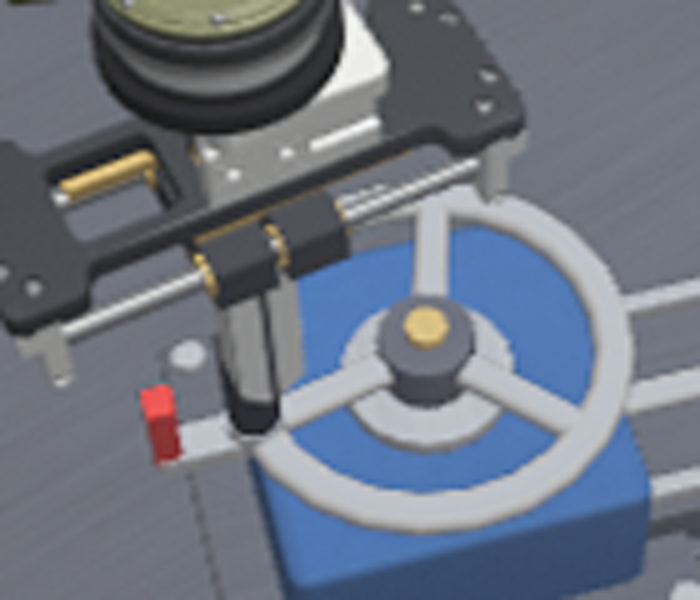

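Request:
{"method": "jog_arm", "body": {
  "moves": [
    [[-3,-0.3,0],[0,0,-0.4],0],
    [[-6,-0.5,0],[0,0,-0.8],0],
    [[-9,-0.6,0],[0,0,-1.3],0],
    [[-12,-0.7,0],[0,0,-1.8],0],
    [[-12,-0.7,0],[0,0,-1.8],0]
  ]
}}

```text
time_s: 13.32
ee_pos: [0.5573, -0.2355, 0.1428]
eef_rot: [3.141, -0.0, -0.289]
force: [2.1, -0.6, -0.1]
grip_width: 0.0007
```

Request:
{"method": "jog_arm", "body": {
  "moves": [
    [[5,-1.5,0],[0,0,0],0],
    [[12,-4,0],[0,0,0],0],
    [[12,-4,25],[0,0,0],0],
    [[12,-4,55],[0,0,0],0],
    [[12,-4,80],[0,0,0],0]
  ]
}}

```text
time_s: 13.73
ee_pos: [0.5697, -0.2395, 0.224]
eef_rot: [-3.142, 0.0, -0.288]
force: [-0.2, -0.4, 1.4]
grip_width: 0.0007
```

Request:
{"method": "jog_arm", "body": {
  "moves": [
    [[0,0,0],[0,0,0],0]
  ]
}}

```text
time_s: 13.82
ee_pos: [0.5711, -0.2402, 0.228]
eef_rot: [3.14, -0.007, -0.288]
force: [0.3, -0.3, 0.8]
grip_width: 0.0005
```

```bash
cat >> h.py <<'E'
def dot(c,hb):
    g=cv2.cvtColor(c['frame'],cv2.COLOR_RGB2HSV); m=(g[...,1]<40)&(g[...,2]>200)
    return [(a,p,ray(c,p,.18)[0,:2].round(4)) for a,p in blobs(m,hb,6)]
E
python3 - <<'E'
from h import *
o=ctrl.get_obs();print(o['ee_pos'],o['force'],o['eef_rot'])
c=eyes.camera('scene'); print(dot(c,(215,215,245,250)))
cv2.imwrite('pics/s9c.png',cv2.resize(c['frame'][170:290,180:320,::-1],None,fx=5,fy=5,interpolation=cv2.INTER_CUBIC))
E
```

```text
[ 0.57112008 -0.24022943  0.22804844] [ 0.34514222 -0.33021965  0.78674871] [ 3.14032835 -0.00713925 -0.28787188]
[(np.int32(66), array([236.24, 220.8 ]), array([ 0.5296, -0.2019])), (np.int32(28), array([225.71, 230.93]), array([ 0.5379, -0.2301])), (np.int32(14), array([217.5, 240.5]), array([ 0.5473, -0.2533])), (np.int32(33), array([239.85, 245.88]), array([ 0.5804, -0.2264]))]
```

View pics/s9c.png

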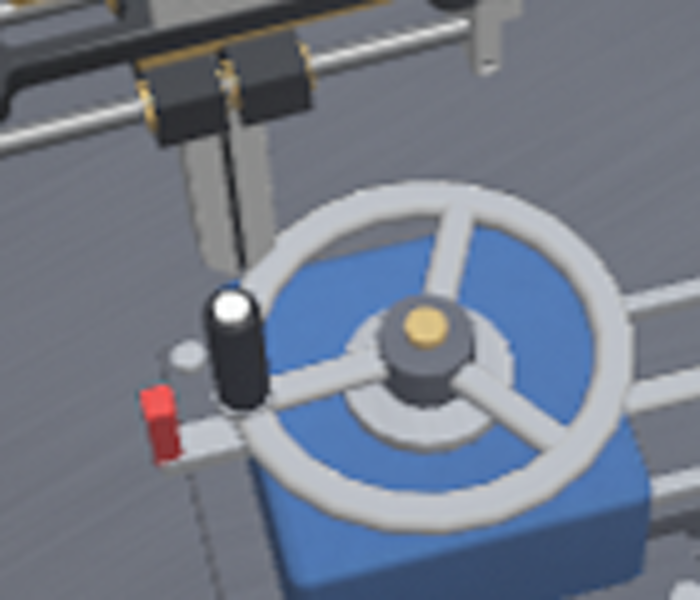

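Request:
{"method": "jog_arm", "body": {
  "moves": [
    [[0,0,-30],[0,0,0],0],
    [[0,0,-60],[0,0,-0.3],0],
    [[0,0,-80],[0,0,-0.6],0],
    [[-4,1.5,-80],[0,0,-0.6],0],
    [[-8,3,-80],[0,0,-0.6],0]
  ]
}}

```text
time_s: 14.28
ee_pos: [0.5605, -0.2361, 0.1414]
eef_rot: [-3.141, 0.003, -0.341]
force: [-0.5, 0.3, 0.8]
grip_width: 0.0001
```

Request:
{"method": "jog_arm", "body": {
  "moves": [
    [[-2,0.6,0],[0,0,0],0],
    [[-4,1.1,0],[0,0,0],0],
    [[-6,1.2,0],[0,0,0],0],
    [[-8,1.3,0],[0,0,0],0],
    [[-8,1.3,0],[0,0,0],0]
  ]
}}

```text
time_s: 14.7
ee_pos: [0.5534, -0.2354, 0.1437]
eef_rot: [3.141, -0.002, -0.342]
force: [2.4, -0.3, 2.6]
grip_width: 0.0005
```

Request:
{"method": "jog_arm", "body": {
  "moves": [
    [[5,-1.5,0],[0,0,0],0],
    [[14,-5,0],[0,0,0],0],
    [[14,-5,30],[0,0,0],0],
    [[14,-5,70],[0,0,0],0],
    [[14,-5,100],[0,0,0],0]
  ]
}}

```text
time_s: 15.12
ee_pos: [0.5672, -0.2402, 0.2448]
eef_rot: [3.141, 0.0, -0.343]
force: [0.1, 0.2, 0.5]
grip_width: 0.0
```

Request:
{"method": "jog_arm", "body": {
  "moves": [
    [[0,0,0],[0,0,0],0],
    [[0,0,0],[0,0,0],0]
  ]
}}

```text
time_s: 15.28
ee_pos: [0.5676, -0.2405, 0.244]
eef_rot: [3.141, -0.002, -0.343]
force: [-0.3, -1.3, -0.8]
grip_width: 0.0005
```

```bash
cat >> h.py <<'E'
def wdot(n,g,hw=5):
    c=eyes.camera(n); v=c['frame'].min(axis=2).astype(float); x,y=map(int,np.round(g))
    yy,xx=np.mgrid[y-hw:y+hw+1,x-hw:x+hw+1]; w=np.clip(v[y-hw:y+hw+1,x-hw:x+hw+1]-170,0,None)
    r=np.hypot(xx-g[0],yy-g[1]); w[r>4.5]=0
    p=np.array([(w*xx).sum(),(w*yy).sum()])/w.sum(); return p.round(2),ray(c,p,.18)[0,:2].round(4)
E
python3 - <<'E'
from h import *
o=ctrl.get_obs();print(o['ee_pos'],o['force'],o['eef_rot'])
c=eyes.camera('scene'); print(dot(c,(215,215,245,250))); print(wdot('scene',(225.4,229.2)))
im=cv2.cvtColor(cv2.imread('pics/scene0.png'),cv2.COLOR_BGR2RGB); c['frame']=im
print('start',dot(c,(215,215,245,250)))
eyes.camera=lambda n:c
print(wdot('scene',(225.4,229)))
E
```

```text
[ 0.56761807 -0.24045474  0.24398756] [-0.27870508 -1.31424033 -0.77953809] [ 3.14125382e+00 -2.23196793e-03 -3.42582913e-01]
[(np.int32(72), array([236.18, 220.72]), array([ 0.5294, -0.2019])), (np.int32(27), array([225.41, 229.07]), array([ 0.534 , -0.2283])), (np.int32(14), array([217.5, 240.5]), array([ 0.5473, -0.2533])), (np.int32(33), array([239.58, 244.85]), array([ 0.5783, -0.2256]))]
(array([225.37, 229.22]), array([ 0.5342, -0.2286]))
start [(np.int32(59), array([236.25, 220.36]), array([ 0.5287, -0.2013])), (np.int32(28), array([225.29, 228.93]), array([ 0.5336, -0.2284])), (np.int32(13), array([217.54, 240.62]), array([ 0.5475, -0.2534])), (np.int32(25), array([239.16, 245.  ]), array([ 0.5781, -0.2264]))]
(array([225.16, 228.92]), array([ 0.5334, -0.2285]))
```

Request:
{"method": "jog_arm", "body": {
  "moves": [
    [[-20,-30,0],[0,0,0],0],
    [[-45,-60,0],[0,0,0],0],
    [[-70,-90,0],[0,0,0],0],
    [[-95,-120,0],[0,0,0],0],
    [[-120,-150,0],[0,0,0],0]
  ]
}}

```text
time_s: 15.8
ee_pos: [0.4454, -0.391, 0.241]
eef_rot: [-3.14, 0.003, -0.342]
force: [1.0, -1.1, 0.0]
grip_width: 0.0007
```

Request:
{"method": "jog_arm", "body": {
  "moves": [
    [[-20,-30,0],[0,0,0],0],
    [[-45,-60,0],[0,0,0],0],
    [[-70,-90,0],[0,0,0],0],
    [[-80,-100,0],[0,0,0],0],
    [[-80,-100,0],[0,0,0],0]
  ]
}}

```text
time_s: 16.22
ee_pos: [0.3646, -0.4919, 0.2408]
eef_rot: [-3.14, 0.003, -0.346]
force: [0.1, 0.2, -0.2]
grip_width: 0.0003
```

```bash
python3 - <<'E'
from h import *
t=shot('top','t10.png'); s=shot('scene','s10.png')
eyes_c={'top':t,'scene':s}; eyes.camera=lambda n:dict(eyes_c[n])
now={n:wdot(n,g) for n,g in(('top',(352.3,193)),('scene',(225.4,229.2)))}
for n in eyes_c: eyes_c[n]['frame']=cv2.cvtColor(cv2.imread(f'pics/{n}0.png'),cv2.COLOR_BGR2RGB)
st={n:wdot(n,g) for n,g in(('top',(352.3,193)),('scene',(225.4,229)))}
print(now,st)
E
```

```text
{'top': (array([352.34, 192.63]), array([ 0.534 , -0.2274])), 'scene': (array([225.37, 229.22]), array([ 0.5342, -0.2286]))} {'top': (array([352.23, 192.98]), array([ 0.5333, -0.2272])), 'scene': (array([225.16, 228.92]), array([ 0.5334, -0.2285]))}
```

View pics/t10.png

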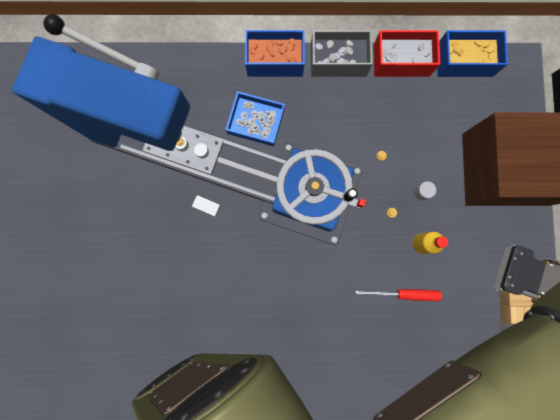

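View pics/s10.png

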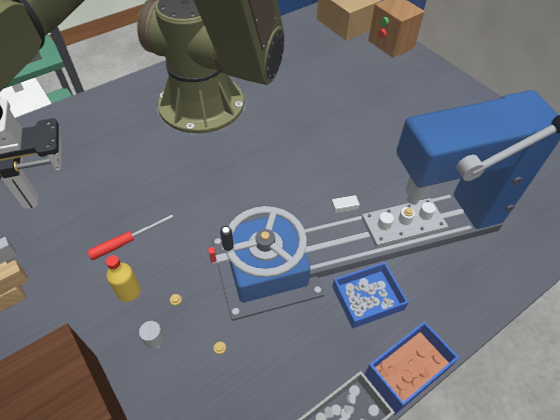

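Both cameras put the handle within 0.8 mm (about 0.5°) of its starting position. The cap is on the middle anvil under the ram at (408,213) in the scene view, and the bystanders haven't moved. I'm handing in.

```bash
python3 - <<'E'
from h import *
print(ctrl.hand_in())
E
```

```text
the job is handed in; nothing more can be done
None
```

The hand wheel has been pushed clockwise through one full turn, and the cap now sits on the middle anvil under the ram. I've handed the job in.

- **How it was done:** I pushed the handle with the closed fingertips at about 4 N and never gripped it. The push came in two main arcs, with the fingers backing off to re-orient at about 200°. Near the post I made two short, slow trims, backing off between them to look, and then moved clear.
- **Handle position:** In both cameras the white dot is 0.7–0.8 mm short of its starting position, which is about 0.5° under a full turn. I judged this close enough and did not push again.
- **Cap and bystanders:** The last pictures show the cap still on its anvil. The other objects look unmoved by eye, which I did not measure. The arm was clear of everything at about 16 s.
- **One disagreement:** The TCP (fingertip point) projected into the scene camera landed a few pixels below the visible fingertips. I went by the contact force and the handle's dot instead.

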